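# Unbolt the guard hatch and hold it at the stay setting

### The arm

A 6-joint arm with a two-finger parallel gripper is mounted at the origin on the work surface. World frame = base frame: x ahead of the robot, y to its left, z up, the work surface at z = 0. Lengths are in m, angles in rad, forces in N, time in s.
With the tool pointing down it reaches from about 0.225 to 0.875 m from the base axis. Payload 3.4 kg.
Tool frame: the origin (TCP) lies at the very end of the fingers, on their centre line; the grasp point (between the pads) lies 19 mm behind it; z points along the fingers, x is the direction in which the jaws open and shut, and the axes are right-handed (so a half turn about z gives the same grasp; the last joint's range is limited). The gripper opens to 85 mm and grips with 20 to 120 N. Pads are 22 mm wide; open, the fingers measure 114 mm over their backs; the gripper's body (76 mm by 85 mm) begins 54 mm behind the grasp point. The pads swing forward as they close: fully open they stand 13 mm farther back than shut.
Start: joints at [-1.304, 0.276, 1.505, -0, 1.361, -0.121], TCP at [0.217, -0.532, 0.231] pointing down, gripper open.
Joint ranges: [-2.89, 2.89], [-0.75, 2.08], [0.22, 2.7], [-1.18, 4.32], [0.11, 2.71], [-2.7, 2.7]. Speed limits (rad/s): [2.57, 2.57, 3.14, 3.14, 3.14, 3.14].

### API

Orientations are given as a unit quaternion [w, x, y, z].
In Python, from rig import manip gives the robot as it stands.
- The arm moves only by the tool carry_out, never from a script. Its argument "series" is a list of rows, each a list of 2 entries, a list of its own where there are three numbers: the shift along the tool's x, y, z in mm, then the turn about the tool's z in degrees. A call has 1 to 10 rows; each row shifts and turns the pose as measured when the row begins, along the tool's axes as they then stand; what a row does not reach is not made up. A row lasts 1/12 s, in which the tool goes at most 41.7 mm and 7.16 degrees, less where a joint would pass 70% of its speed; a pose out of reach is approached as far as the arm can. A call is refused whole if a number of a shift passes 41.7 or a number of a turn 7.16, either way. A call with a gripper value outside its range is refused whole. "fingers" is the finger opening in mm, from 0 to 85.4, set as the call begins (left out, the last holds). The fingers move at their own pace and stop on an object; "squeeze" is the grip in N (left out, the last holds). Time passes only in rows, so rows that do not move let the fingers close. It gives the time, the measured TCP pose, the force and the opening at its end, in the units of the state.
- manip.get_state(): the state, without advancing time (a new reading comes with each control period).
- manip.get_image(name): name is "scene" or "top" or "wrist"; returns a dict with "frame" (420x560x3 uint8, blue, green, red), "K" (3x3 intrinsics, pixels), "rvec" (rotation vector, rad) and "tvec" (3), from world to camera coordinates, as OpenCV has them; the wrist camera has in their place "mount" (4x4, takes a point from camera to tool coordinates, whose origin is the TCP and whose axes are the tool frame's). Camera axes: x right, y down, z forward; pixel columns grow to the right and rows downward; lengths in m; the calibration is good to about 2 mm. The wrist camera is an equidistant fisheye: a pixel r from the principal point sees the ray r / f radians off the axis. A picture is of the moment at which its call begins: read the wrist's pose just before it. There is no depth.
- manip.sign_off(): hands the job in, once; it reports no verdict.
The state is a dict: "clock": time; "qpos": joint angles; "qd": joint speeds; "effort": joint torques, N m; "position": TCP position; "ee_rot": TCP orientation; "contact_force": force on the tool from outside, world axes, zero at the start; "moment": the same for the moment, N m; "width": finger opening in m.
Only numpy, scipy, OpenCV 4.12 (cv2) and the standard library are available. Lean on these libraries where they do the work, as an engineer would, in place of code of your own. Each camera call takes 0.05 s, during which the arm holds its last target. There are 200 camera calls.

### The job

On the guarded axis unit, push the slide bolt of the clear hatch back by its knob until it snaps into its open detent, and only then lift the hatch by its bridge handle until the clamp stud on its side lines up with the point of the index rider on the quadrant. Finish while holding the hatch still there by the handle with the gripper, so that a colleague can tighten the clamp: nothing else carries it and it falls if let go. Do not shift the index rider, and leave the carton, bottle and wrench where they are.

Things in the scene. Friction and masses are not known exactly. Their poses are not given: they have to be found in the camera images.
- unit: guarded linear-axis unit, fixed on the bench: box of 20 mm aluminium profile with grey panels, 240 deep (x) x 350 wide (y) x 120 mm high, clear hatch on top, slotted steel quadrant plate upright on its right side, rising to 280 mm over the bench. Origin: centre of its underside; front (-x) faces the robot, +y is its left, z up. Place and yaw vary (up to 0.35 rad either way)
- hatch (a joint): hatch angle in rad: 0 shut and level, grows as its front (unit's -x) edge is lifted, free to 1.1. Frame of 20 mm profile with clear panel, 330 wide x 215 mm deep, 0.5 to 0.9 kg in all, hinged along its far (+x) edge, top face 140 mm above the bench. Falls shut if let go; cannot lift while the bolt is in its keeper
- hatch_hinge (a point): point on the hinge axis in the middle of the hatch's width, 130 mm above the bench. Axes turn with the hatch: y along the hinge axis (unit's +y), -x along the hatch to its front edge, z normal to it
- hatch_handle: bridge handle on the hatch's front edge: round black 12 mm sleeve, 94 mm long, along y on a steel bow with legs 105 mm apart, 32 mm clear under it. Origin: middle of the sleeve, 38 mm over the hatch's top face, at -200, -32.5, +48 mm (x, y, z) from hatch_hinge. The sleeve revolves freely, so grip across it from above; it turns in the bow as the hatch swings
- bolt (a joint): position of the steel slide bolt in m: 0 fully shot to the left (+y) into the keeper, 0.030 fully back; starts at 0 to 0.006. It slides to the hatch's -y with 1 to 2 N, up to about 13 N over the sprung ball's ridge from 0.020 to 0.026; from 0.027 it snaps by itself to its stop at 0.030 and stays. It leaves the keeper at 0.022
- bolt_knob (a point): middle of the bolt's upright round knob, 16 mm diameter, 26 mm tall, on the hatch's front edge in line with the handle and left (+y) of it; this point is 33 mm over the hatch's top face. Left of it, 19 mm from its middle when shot, stands a guide 18 mm high over that face and 12 mm further the keeper, 21 mm high; above them the space is free
- index_tip (a point): point of the index rider, a dark steel clip 24 mm wide with a small thumbscrew, held by friction on the outer rim of the slotted quadrant on the unit's right (-y) side. Tip 140 mm from the hinge axis, 182 mm to the unit's -y. Seen from the hinge axis its angle over level is 0.45 to 0.85 rad, varying: the hatch angle to set. Axes: as hatch_hinge's at that angle
- hatch_stud (a point): axis of the steel clamp stud (10 mm thick, black nut of 22 mm diameter outside) that sticks out of the hatch's right (-y) side through the quadrant's slot, 130 mm from the hinge axis and 182 mm to -y. Axes as the hatch's
- carton: bystander: kraft carton 110 x 75 x 60 mm, origin at the centre of its underside
- bottle: bystander: red bottle of thread-locker with white cap, 34 mm diameter, 105 mm high, origin at the centre of its underside
- wrench: bystander: flat steel wrench 170 mm long, lying on the bench in front of the unit

How it is judged:
On the way, in this order (a step that is already met when the one before it is completed fails the run):
1. the bolt is pushed back into its open detent while the hatch is still shut (value of joint bolt above 0.0275 m and value of joint hatch below 0.06 rad), for 0.2 s.
2. the hatch is lifted by its handle to the index (angle between the x axis of hatch_stud and the x axis of index_tip, either way round below 0.06 rad and contact force between the fingers and hatch_handle above 1 N), for 0.2 s.
At the end, for the whole second after the job is handed in: the hatch stands still within 0.06 rad (about 3.5 degrees, 8 mm at the stud) of the index, held by the fingers on its handle (over 1 N), with the bolt in its open detent (over 27.5 mm back) (all of step 2 and velocity of joint hatch between -0.05 and 0.05 rad/s and value of joint bolt above 0.0275 m); the arm keeps its last pose, push and grip.
It fails at once if the index rider is shifted by more than 6 mm (distance of index_tip from where it was at the start of the episode above 0.006 m).
It fails at once if the carton, bottle or wrench is pushed more than 25 mm away (distance of any of carton, bottle, wrench from where it was at the start of the episode above 0.025 m).
It also fails if it takes over 58 s, if anything falls off the work surface, if the arm or the gripper's body presses on something with over 40 N, if the wrist force passes 120 N, or if a joint passes its speed limit or range.

## Working session

There is one attempt and no reset: what is moved stays moved. The work goes in short steps, Python scripts to look and compute and a tool call to move; the robot and the scene stay as the last step left them, time stands still between calls to the robot, and variables do not carry over. Pictures are saved under pics/ and viewed, about 8 in all and at most 12, crops included, and the job is handed in when it is done.

Besides the shell and the picture viewer there is one more tool, called after "Request:" as a command line: name --argument value ..., lists and objects as JSON in quotes. carry_out: Moves the arm, as the interface text tells. Its arguments: {"type":"object","properties":{"series":{"type":"array","items":{"type":"array"}},"fingers":{"type":"number"},"squeeze":{"type":"number"}},"required":["series"]}

```bash
ls; mkdir -p pics; python3 - <<'E'
from rig import manip
import cv2,pickle
d={}
for n in("scene","top"):
    d[n]=manip.get_image(n); cv2.imwrite(f"pics/{n}0.png",d[n]["frame"])
    print(n,d[n]["K"],d[n]["rvec"],d[n]["tvec"])
pickle.dump(d,open("cams.pkl","wb"))
print(manip.get_state())
E
```

```text
pics
scene [[410.97437876   0.         278.25900234]
 [  0.         410.97437876 208.3379942 ]
 [  0.           0.           1.        ]] [ 1.76998193  1.43040201 -0.76401458] [-0.16169402 -0.21629465  1.66576444]
top [[521.60885488   0.         277.70163663]
 [  0.         521.60885488 212.99501273]
 [  0.           0.           1.        ]] [ 2.11933191 -2.13466558  0.1500938 ] [0.04794835 0.58799818 1.23071488]
{'clock': 0.1, 'qpos': array([-1.30400292e+00,  2.76565165e-01,  1.50603595e+00,  5.16969020e-05,
        1.36071496e+00, -1.21010320e-01]), 'qd': array([-0.00023019, -0.00131563, -0.00222286,  0.0024489 ,  0.00102721,
        0.00068172]), 'effort': array([ 1.28209613e-03, -4.17702055e+01, -2.46406657e+01, -2.15837417e-04,
        5.75415252e-03,  6.46819004e-06]), 'position': array([ 0.21731761, -0.53182726,  0.23049545]), 'ee_rot': array([-5.82452583e-04,  8.30103941e-01, -5.57608020e-01, -6.35552302e-04]), 'contact_force': array([ 0.86632715, -0.07835483,  0.26533825]), 'moment': array([-0.00870639,  0.01947515, -0.08037918]), 'width': 0.08524387977167908}
```

View pics/scene0.png

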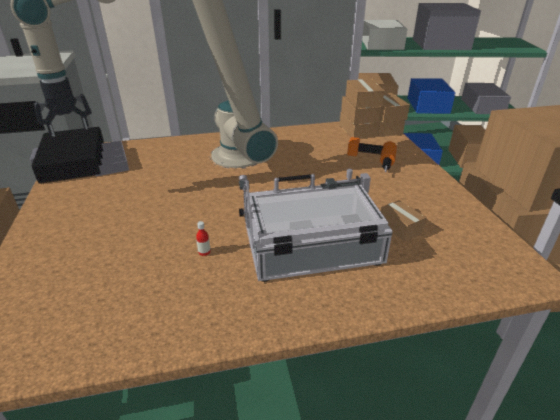

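View pics/top0.png

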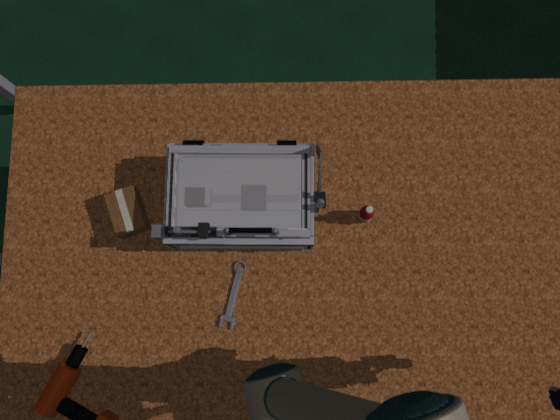

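The top view shows the unit at about (165–320, 145–250), nearly square to the world. The handle is at about (228–275, 231), the knob at about (203, 230) and the rider at about (320, 200). The bottle is at (366, 213), the wrench at (233, 295) and the carton at (122, 210). Next I'll zoom in.

```bash
python3 - <<'E'
import cv2,pickle
d=pickle.load(open("cams.pkl","rb"))
c=d["top"]["frame"][135:260,145:345]
cv2.imwrite("pics/topc.png",cv2.convertScaleAbs(cv2.resize(c,None,fx=4,fy=4,interpolation=cv2.INTER_CUBIC),alpha=1.6,beta=10))
E
```

```text
(no output)
```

View pics/topc.png

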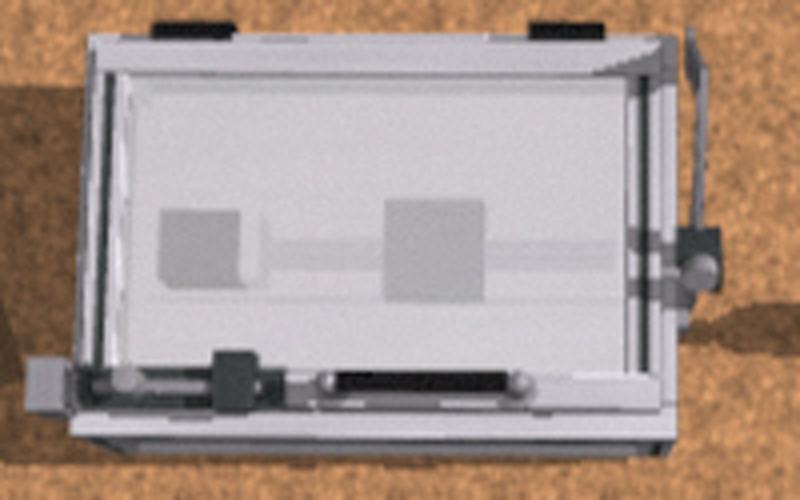

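The crop shows the sleeve from (335, 382) to (507, 382). There is a dark block at about (237, 380), a light round thing at about (125, 380) and the rider at about (700, 260). I'll compute the pose and zoom the scene picture to tell which one is the knob.

```bash
cat > h.py <<'E'
import cv2,pickle,numpy as np
from scipy.spatial.transform import Rotation as R
d=pickle.load(open("cams.pkl","rb"))
def ray(n,u,v):
    c=d[n];Rm=cv2.Rodrigues(np.array(c["rvec"],float))[0];t=np.array(c["tvec"]).ravel()
    o=-Rm.T@t; return o,Rm.T@np.linalg.inv(c["K"])@np.array([u,v,1.])
def atz(n,u,v,z):
    o,r=ray(n,u,v); return o+r*(z-o[2])/r[2]
def proj(n,P):
    c=d[n];return cv2.projectPoints(np.array(P,float).reshape(-1,1,3),np.array(c["rvec"],float),np.array(c["tvec"],float),c["K"],None)[0][:,0]
E
python3 - <<'E'
from h import *
f=lambda x,y,z:atz("top",145+x/4-.5+.125,135+y/4-.5+.125,z)
a,b=f(335,382,.178),f(507,382,.178);print("sleeve",a,b,np.linalg.norm(a-b))
for n,p in dict(bl=(90,37,.14),br=(677,37,.14),fr=(660,410,.14),knobA=(125,380,.173),knobB=(237,375,.173),block=(237,380,.173),rider=(700,260,.2)).items(): print(n,f(*p))
c=d["scene"]["frame"][165:275,235:395]
cv2.imwrite("pics/scenec.png",cv2.resize(c,None,fx=5,fy=5,interpolation=cv2.INTER_CUBIC))
E
```

```text
sleeve [0.53000094 0.14937922 0.178     ] [0.52922001 0.05504012 0.178     ] 0.09434233129828433
bl [0.73921591 0.29920123 0.14      ]
br [ 0.73508877 -0.04306396  0.14      ]
fr [ 0.51755751 -0.02988269  0.14      ]
knobA [0.53273045 0.26615192 0.173     ]
knobB [0.53499592 0.20417451 0.173     ]
block [0.53221568 0.20412587 0.173     ]
rider [ 0.59196577 -0.05031785  0.2       ]
```

View pics/scenec.png

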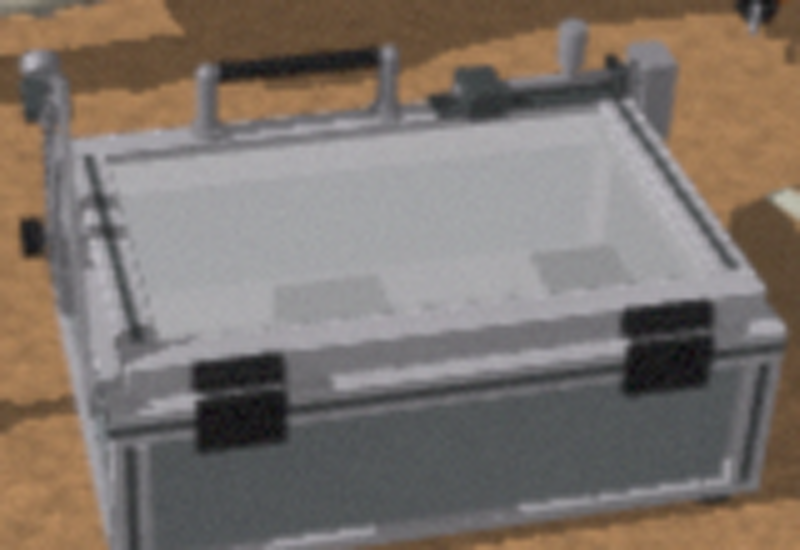

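In the scene crop the knob is the light pin at about (572, 50), which matches the light round thing in the top view. The dark block is only a bolt guide, and the rider is at about (40, 80) on the left. The unit's yaw is about -0.01 rad, and the sleeve measures 94.3 mm, which agrees with the given 94 mm. Next I'll move towards the unit to get a side view of the quadrant.

Request:
carry_out --series '[[[-12,-36,-12],0],[[-12,-36,-12],0],[[-12,-36,-12],0],[[-12,-36,-12],0],[[-12,-36,-12],0],[[-12,-36,-12],0],[[-12,-36,-12],0],[[-12,-36,-12],0],[[-12,-36,-12],0]]' --fingers 0

```text
clock: 0.85
position: [0.4799, -0.3054, 0.3342]
ee_rot: [-0.002, 0.826, -0.564, -0.008]
contact_force: [0.3, -0.4, -0.2]
width: -0.0002
```

Request:
carry_out --series '[[[0,0,0],-7],[[0,0,0],-7],[[0,0,0],-7],[[0,0,0],-7],[[0,0,0],-7],[[0,0,0],-7],[[0,0,0],-7],[[0,0,0],-7],[[0,0,0],-7],[[0,0,0],-4]]'

```text
clock: 1.68
position: [0.4882, -0.2952, 0.3323]
ee_rot: [-0.009, 1.0, 0.002, -0.006]
contact_force: [1.0, 1.2, 0.1]
width: -0.0001
```

```bash
python3 - <<'E'
from rig import manip
import cv2,pickle
s=manip.get_state(); w=manip.get_image("wrist"); s0=manip.get_image("scene")
cv2.imwrite("pics/w1.png",cv2.resize(w["frame"],(784,588),interpolation=cv2.INTER_CUBIC))
pickle.dump((s,w),open("w1.pkl","wb"))
print(s["clock"],s["position"],s["ee_rot"],s["qpos"],w["K"],w["mount"])
E
```

```text
1.6833 [ 0.48816382 -0.29516792  0.33231476] [-0.00927063  0.9999386   0.00237399 -0.00558678] [-0.67063941  0.24213457  1.30732322  0.00753945  1.61242919 -0.67515032] [[325.1922621    0.         282.50376543]
 [  0.         325.1922621  208.78422422]
 [  0.           0.           1.        ]] [[ 9.99999713e-01  4.80954287e-04 -5.85906592e-04  1.33174587e-03]
 [-2.82130741e-04  9.53555168e-01  3.01218296e-01 -7.71354644e-02]
 [ 7.03566490e-04 -3.01218045e-01  9.53555030e-01 -1.42587179e-01]
 [ 0.00000000e+00  0.00000000e+00  0.00000000e+00  1.00000000e+00]]
```

View pics/w1.png

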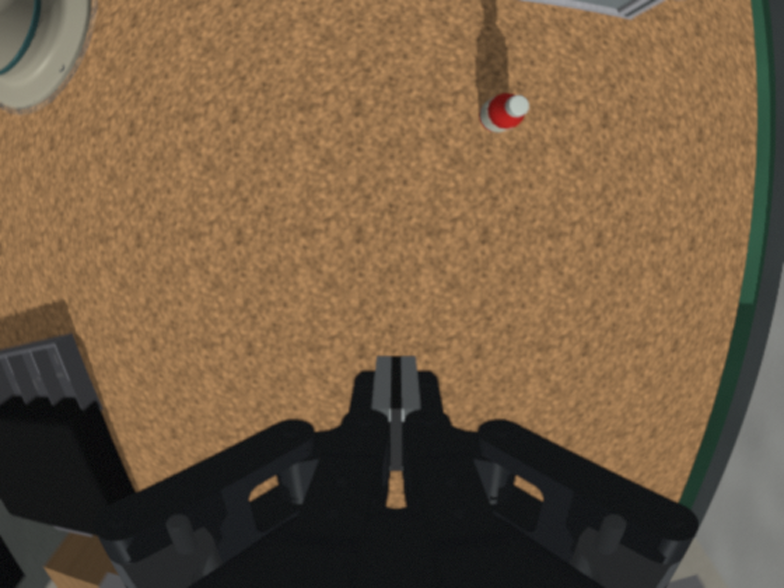

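The bottle is at about (505, 110) and the unit's right corner is at the top edge, near (600, 5). The wrist camera looks towards -y from the +y side of the tool. I'll go over the unit and look down at the rider.

Request:
carry_out --series '[[[20,-33,-6],0],[[20,-33,-6],0],[[20,-33,-6],0],[[20,-33,-6],0],[[20,-33,-6],0],[[20,-33,-6],0],[[20,-33,-6],0],[[20,-33,-6],0],[[10,-20,0],0],[[0,0,0],0]]'

```text
clock: 2.62
position: [0.6692, -0.0047, 0.3792]
ee_rot: [-0.01, 1.0, -0.017, -0.009]
contact_force: [-1.1, -0.8, -0.3]
width: 0.0001
```

```bash
cat >> h.py <<'E'
def wproj(s,w,P):
    T=np.eye(4);T[:3,:3]=R.from_quat(np.roll(s["ee_rot"],-1)).as_matrix();T[:3,3]=s["position"]
    P=np.c_[np.atleast_2d(P),np.ones(len(np.atleast_2d(P)))]
    p=(np.linalg.inv(T@w["mount"])@P.T)[:3].T
    r=np.hypot(p[:,0],p[:,1]);th=np.arctan2(r,p[:,2]);K=w["K"]
    return np.c_[K[0,2]+K[0,0]*th*p[:,0]/r,K[1,2]+K[1,1]*th*p[:,1]/r]
H=np.array([.7299,.1327,.13]);yaw=-.01
Ry=R.from_euler("z",yaw).as_matrix()
def U(r,th,y): return H+Ry@np.array([-r*np.cos(th),y,r*np.sin(th)])
E
python3 - <<'E'
from rig import manip
from h import *
s=manip.get_state(); w=manip.get_image("wrist")
pickle.dump((s,w),open("w2.pkl","wb"))
print(s["clock"],s["position"],s["ee_rot"],manip.get_state()["contact_force"])
for th in(.45,.65,.85): print(th,[p.round(1) for p in (proj("top",U(.14,th,-.182)),proj("scene",U(.14,th,-.182)),wproj(s,w,U(.14,th,-.182)))])
print("stud",wproj(s,w,U(.13,0,-.182)))
cv2.imwrite("pics/w2.png",cv2.resize(w["frame"],(784,588),interpolation=cv2.INTER_CUBIC))
E
```

```text
2.6167 [ 0.66922171 -0.00470221  0.37917616] [-0.01012879  0.99975246 -0.0174913  -0.00929955] [-0.89500816 -0.23943395 -0.31271519]
0.45 [array([[318.3, 195.9]]), array([[245.3, 193.6]]), array([[225.1, 227.8]])]
0.65 [array([[318.8, 187. ]]), array([[245.6, 188.6]]), array([[234.7, 235.5]])]
0.85 [array([[319.3, 176.2]]), array([[246.2, 185.5]]), array([[250.9, 242.9]])]
stud [[230.95237002 211.77076039]]
```

View pics/w2.png

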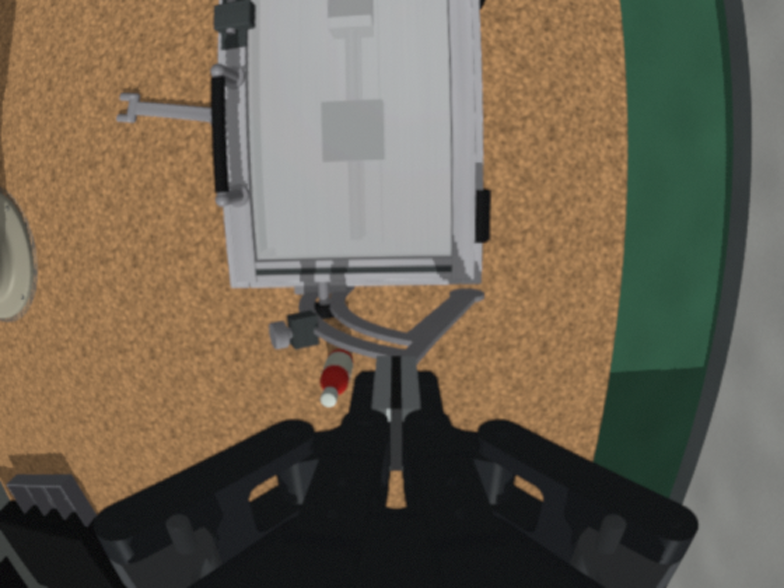

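The wrist view shows the rider block at (303, 328), its thumbscrew at (280, 335), the stud at (322, 295) with its nut at (325, 310), and the handle from (220, 75) to (220, 195). The stud lands exactly where I predicted it. Now I'll fit the rider angle from all three views.

```bash
python3 - <<'E'
from h import *
from scipy.optimize import least_squares
s,w=pickle.load(open("w2.pkl","rb"))
obs={"c":{"top":(319.6,196.4),"scene":(242.3,184.6),"w":(216.1,233.9)},"t":{"top":(320.1,202.1),"scene":(242.3,178.3),"w":(199.6,238.9)}}
def pr(n,P): return (wproj(s,w,P) if n=="w" else proj(n,P))[0]
def f(q):
    th,r1,r2,y1,y2=q
    return np.concatenate([pr(n,U(r,th,y))-o for k,r,y in(("c",r1,y1),("t",r2,y2)) for n,o in obs[k].items()])
r=least_squares(f,[.6,.15,.17,-.182,-.182]);print(r.x,r.fun.round(1))
for k in("top","scene","w"):
  for n,sl in (("no_"+k,k),):
    g=lambda q:np.concatenate([pr(n,U(r_,q[0],y))-o for kk,r_,y in(("c",q[1],q[3]),("t",q[2],q[4])) for n,o in obs[kk].items() if n!=sl])
    print("without",k,least_squares(g,[.6,.15,.17,-.182,-.182]).x.round(3))
x=w["frame"][200:270,170:270]; t=d["top"]["frame"][165:235,295:345]; q=d["scene"]["frame"][165:235,225:275]
cv2.imwrite("pics/rid.png",np.hstack([cv2.resize(a,None,fx=4,fy=4,interpolation=cv2.INTER_CUBIC) for a in(x,t,q)]))
E
```

```text
[ 0.56107495  0.15554298  0.17373719 -0.18228402 -0.18320793] [-0.6  0.1  2.2  0.6 -0.1  1.3 -0.4  0.7  0.9  0.8  0.   0.5]
without top [ 0.559  0.156  0.174 -0.182 -0.183]
without scene [ 0.556  0.155  0.173 -0.182 -0.183]
without w [ 0.575  0.157  0.175 -0.185 -0.184]
```

View pics/rid.png

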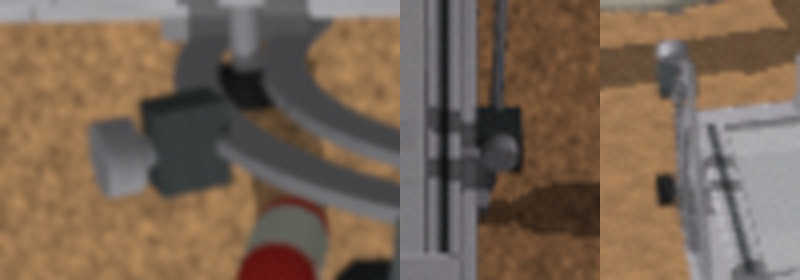

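The fit gives a rider angle of about 0.56 rad, and leave-one-out fits spread by only ±0.01. Its y of -0.182 agrees with the given value. Now I'll go above the bolt knob and check the knob and keeper heights on the way.

Request:
carry_out --series '[[[-14,-30,11],-1.4],[[-14,-30,11],0],[[-14,-30,11],0],[[-14,-30,11],0],[[-14,-30,11],0],[[-14,-30,11],0],[[-14,-30,11],0],[[-14,-30,11],0],[[-14,-30,11],0],[[-14,-30,11],0]]'

```text
clock: 3.5
position: [0.5307, 0.2873, 0.269]
ee_rot: [-0.002, 1.0, -0.026, -0.009]
contact_force: [-0.4, -0.9, 0.3]
width: -0.0003
```

```bash
python3 - <<'E'
from rig import manip
from h import *
s=manip.get_state(); w=manip.get_image("wrist"); pickle.dump((s,w),open("w3.pkl","wb"))
print(s["clock"],s["position"],s["ee_rot"])
for z in(.16,.18,.19): print(z,atz("top",145+125/4-.4,135+380/4-.4,z),atz("top",145+47/4-.4,135+385/4-.4,z))
for p in((364.6,174.6),(349.2,171)):print("scene, z at x=.531:",[ (o+r*((.531-o[0])/r[0])).round(4) for o,r in [ray("scene",*p)]])
print("knob in wrist",wproj(s,w,[[.532,.265,.186],[.532,.265,.160]])*1.4)
cv2.imwrite("pics/w3.png",cv2.resize(w["frame"],(784,588),interpolation=cv2.INTER_CUBIC))
E
```

```text
3.5 [0.53074224 0.28731488 0.26898468] [-0.00177563  0.99961112 -0.02623209 -0.00929131]
0.16 [0.53451408 0.26905542 0.16      ] [0.53206157 0.31274363 0.16      ]
0.18 [0.53185636 0.26467604 0.18      ] [0.52944649 0.30760462 0.18      ]
0.19 [0.53052749 0.26248635 0.19      ] [0.52813894 0.30503511 0.19      ]
scene, z at x=.531: [array([0.531 , 0.3106, 0.164 ])]
scene, z at x=.531: [array([0.531 , 0.2617, 0.1818])]
knob in wrist [[400.64512855 342.5116796 ]
 [401.03223347 324.93902386]]
```

View pics/w3.png

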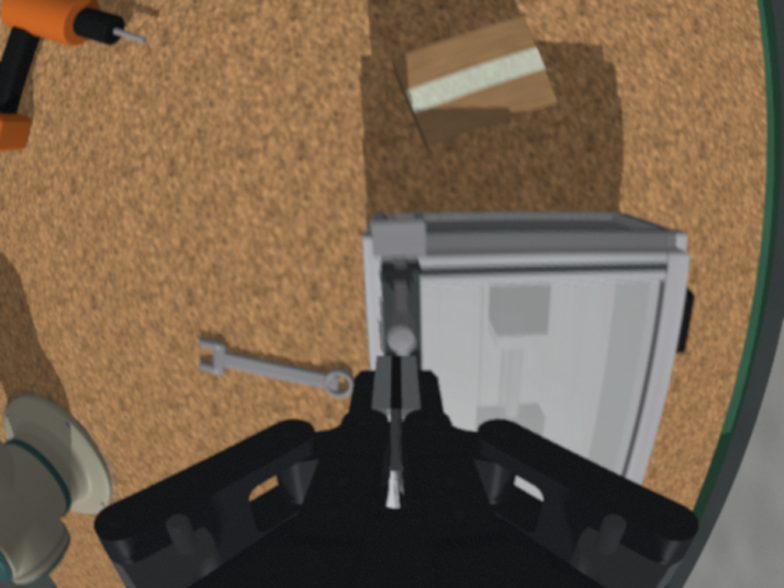

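The wrist view shows the knob top at (400, 338) against a predicted (401, 342), with the keeper block at (398, 237). Next I'll move left, straighten the yaw and go down to z of about 0.172 beside the knob.

Request:
carry_out --series '[[[0,-12,0],-2.4],[[0,0,25],0],[[0,0,25],0],[[0,0,25],0],[[0,0,15],0],[[0,0,5],0],[[0,0,0],0]]'

```text
clock: 4.13
position: [0.5219, 0.2987, 0.1686]
ee_rot: [-0.001, 1.0, -0.007, -0.013]
contact_force: [0.4, -0.5, 0.2]
width: 0.0001
```

Request:
carry_out --series '[[[9,0,-3],0],[[0,5,0],0],[[0,6,0],0],[[0,6,0],0],[[0,6,0],0],[[0,0,0],0]]'

```text
clock: 4.63
position: [0.5352, 0.2718, 0.1765]
ee_rot: [-0.003, 1.0, -0.009, -0.009]
contact_force: [0.1, 0.5, -0.2]
width: 0.0001
```

Request:
carry_out --series '[[[-3,0,4],0],[[0,5,0],0],[[0,5,0],0],[[0,0,0],0]]'

```text
clock: 4.97
position: [0.532, 0.2664, 0.1734]
ee_rot: [-0.009, 1.0, -0.01, -0.008]
contact_force: [-0.3, 0.4, 0.2]
width: 0.0001
```

Request:
carry_out --series '[[[0,8,0],0],[[0,8,0],0]]'

```text
clock: 5.13
position: [0.5318, 0.2582, 0.1737]
ee_rot: [-0.017, 1.0, -0.01, -0.007]
contact_force: [-0.3, 21.7, -2.4]
width: 0.0
```

```bash
python3 - <<'E'
from rig import manip
from h import *
s=manip.get_state(); print(s["position"],s["contact_force"])
w=manip.get_image("wrist");t=manip.get_image("top"); sc=manip.get_image("scene"); s=manip.get_state(); print(s["position"],s["contact_force"])
a=w["frame"][150:290,210:350];b=sc["frame"][155:225,315:385]
cv2.imwrite("pics/k.png",np.hstack([cv2.resize(x,(400,400),interpolation=cv2.INTER_CUBIC) for x in(a,b)]))
E
```

```text
[0.53178482 0.25820094 0.17370084] [-0.33457504 21.70802116 -2.41808501]
[0.53179165 0.25858356 0.17366272] [ 0.7430718  13.54981528 -1.87769499]
```

View pics/k.png

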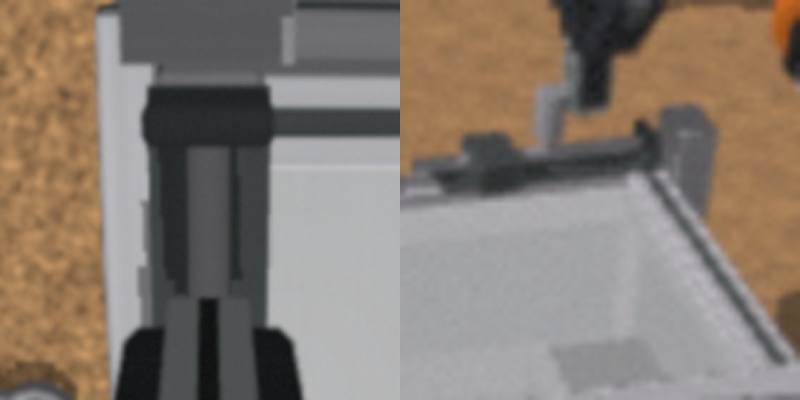

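The crops show the finger against the knob, whose stem now stands well away from the guide. It has gone back about 25 mm and pushes with 13 N, so it is on the ridge. I'll push on.

Request:
carry_out --series '[[[0,6,0],0],[[0,4,0],0]]'

```text
clock: 5.45
position: [0.5318, 0.259, 0.1739]
ee_rot: [-0.028, 1.0, -0.011, -0.006]
contact_force: [0.4, 8.8, -2.2]
width: -0.0
```

Request:
carry_out --series '[[[0,-12,0],0],[[0,-20,-8],0],[[0,-30,-20],0],[[0,-20,-20],0],[[0,0,0],0]]'

```text
clock: 5.87
position: [0.5323, 0.3385, 0.226]
ee_rot: [-0.025, 1.0, -0.012, -0.008]
contact_force: [0.3, 0.2, -0.4]
width: -0.0001
```

```bash
python3 - <<'E'
from rig import manip
from h import *
s=manip.get_state(); print(s["position"],s["ee_rot"],s["contact_force"])
sc=manip.get_image("scene"); t=manip.get_image("top"); pickle.dump(t,open("t2.pkl","wb"))
f=lambda i:cv2.resize(i,(390,390),interpolation=cv2.INTER_CUBIC)
o=d["scene"]["frame"][160:210,315:375];n=sc["frame"][160:210,315:375]
to=d["top"]["frame"][215:245,160:225];tn=t["frame"][215:245,160:225]
z=lambda i,h:cv2.convertScaleAbs(cv2.resize(i,(400,h),interpolation=cv2.INTER_CUBIC),alpha=1.4)
cv2.imwrite("pics/k2.png",np.vstack([np.hstack([z(o,333),z(n,333)]),np.hstack([z(to,185),z(tn,185)])]))
E
```

```text
[0.53230304 0.33847151 0.22603663] [-0.0246876   0.99959422 -0.01151161 -0.00833081] [ 0.26080661  0.21986092 -0.38223007]
```

View pics/k2.png

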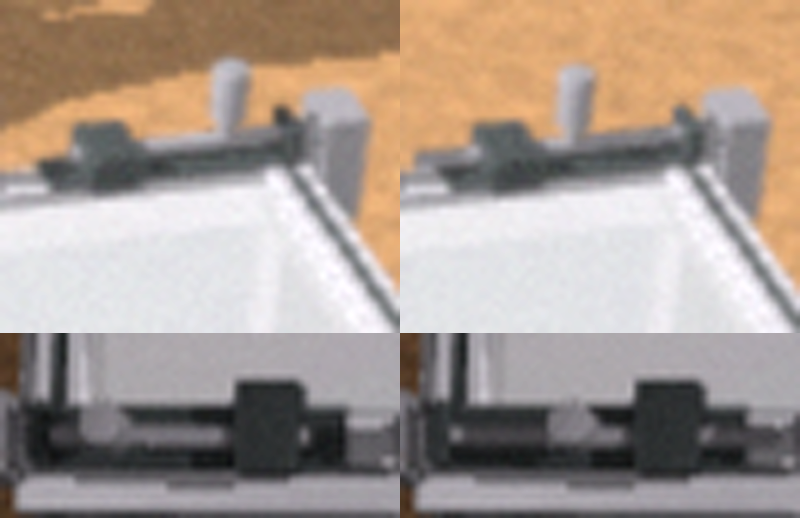

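In the crops the knob has moved about 24.5 mm back, with both views agreeing. Whether it is in the detent is not certain, because its starting offset is unknown. I'll push again, harder, and watch whether it gets past y of about 0.258.

Request:
carry_out --series '[[[0,20,20],0],[[0,25,20],0],[[0,14,12],0],[[0,0,0],0]]'

```text
clock: 6.3
position: [0.5248, 0.2721, 0.1623]
ee_rot: [-0.018, 1.0, -0.011, -0.013]
contact_force: [-0.3, -0.1, -0.3]
width: 0.0001
```

Request:
carry_out --series '[[[0,10,0],0],[[0,12,0],0],[[0,12,0],0]]'

```text
clock: 6.55
position: [0.5238, 0.2585, 0.162]
ee_rot: [-0.043, 0.999, -0.015, -0.014]
contact_force: [-1.6, 40.1, -4.7]
width: 0.0002
```

The knob is hard against a stop at the same place (y 0.2585) even at 40 N, far above the 13 N ridge, so the bolt is at its open stop. Now I'll back off, go over to the handle and open the jaws.

Request:
carry_out --series '[[[0,-14,0],0],[[0,-6,-20],0],[[0,0,-36],0],[[0,10,-36],0],[[2,38,-5],0],[[2,38,-5],0],[[2,38,-5],0],[[2,38,0],0],[[0,10,0],0],[[0,0,0],0]]' --fingers 60 --squeeze 60

```text
clock: 7.38
position: [0.5311, 0.0934, 0.2649]
ee_rot: [-0.046, 0.999, -0.012, -0.009]
contact_force: [1.0, 1.3, 0.3]
width: 0.06
```

Request:
carry_out --series '[[[0,0,28],0],[[0,0,28],0],[[0,0,26],0],[[0,0,14],0],[[0,0,4],0],[[0,0,0],0]]'

```text
clock: 7.88
position: [0.5319, 0.1053, 0.1662]
ee_rot: [-0.047, 0.999, -0.013, -0.005]
contact_force: [-0.1, 0.1, 0.1]
width: 0.0597
```

Request:
carry_out --series '[[[-2,0,4],0],[[0,0,0],0],[[0,0,0],0],[[0,0,0],0],[[0,0,0],0],[[0,0,0],0]]' --fingers 0 --squeeze 80

```text
clock: 8.38
position: [0.5293, 0.1076, 0.1653]
ee_rot: [-0.047, 0.999, -0.011, -0.004]
contact_force: [0.2, -0.7, -3.2]
width: 0.009
```

The opening reads 9 mm on a 12 mm sleeve, so the grip may sit high. I'll open a little, go 6 mm lower and regrip.

Request:
carry_out --series '[[[0,0,0],0],[[0,0,0],0],[[0,0,8],0],[[0,0,0],0]]' --fingers 35

```text
clock: 8.72
position: [0.5316, 0.1082, 0.1586]
ee_rot: [-0.047, 0.999, -0.012, -0.001]
contact_force: [-0.4, 0.8, 0.2]
width: 0.0347
```

Request:
carry_out --series '[[[0,0,0],0],[[0,0,0],0],[[0,0,0],0],[[0,0,0],0],[[0,0,0],0]]' --fingers 0

```text
clock: 9.13
position: [0.5292, 0.1083, 0.1582]
ee_rot: [-0.047, 0.999, -0.011, -0.004]
contact_force: [-0.8, -0.7, 0.2]
width: 0.0095
```

Request:
carry_out --series '[[[3,-0.9,-10],0],[[3,-0.9,-10],0],[[4,-0.9,-10],0],[[4,-0.9,-10],0],[[0,0,0],0]]'

```text
clock: 9.55
position: [0.5425, 0.108, 0.1967]
ee_rot: [-0.047, 0.999, -0.012, -0.007]
contact_force: [-1.3, -0.7, -3.1]
width: 0.0096
```

```bash
cat > th.py <<'E'
from rig import manip
from h import *
s=manip.get_state(); p=s["position"]; z=R.from_quat(np.roll(s["ee_rot"],-1)).as_matrix()[:,2]
g=p-.0198*z
v=Ry.T@(g-H); print(s["clock"],p,s["ee_rot"],s["contact_force"],s["width"])
print("grasp in hinge frame",v,"radius",np.hypot(v[0],v[2]),"theta",np.arctan2(v[2],-v[0])-.2355)
E
python3 th.py
```

```text
9.55 [0.54248068 0.10803467 0.19674685] [-0.04738926  0.99878251 -0.01152942 -0.00740455] [-1.32325356 -0.69196743 -3.10471016] 0.009629958800396137
grasp in hinge frame [-0.18687331 -0.02841317  0.08645574] radius 0.20590344621267337 theta 0.1978184707595072
```

The hatch is coming up: 3 N load, grip radius 0.2059 m (0.2057 expected) and θ of about 0.198. I'll continue to about 0.56.

Request:
carry_out --series '[[[4.8,-0.8,-9.2],0],[[5,-0.8,-9],0],[[5.5,-0.8,-8.7],0],[[6,-0.8,-8.4],0],[[6.3,-0.8,-8.1],0],[[6.6,-0.8,-7.8],0],[[0,0,0],0],[[0,0,0],0]]'

```text
clock: 10.22
position: [0.5737, 0.1076, 0.2454]
ee_rot: [-0.047, 0.999, -0.012, -0.015]
contact_force: [-2.2, 0.6, -2.9]
width: 0.01
```

```bash
python3 th.py
```

```text
10.2167 [0.57369558 0.10759806 0.24540123] [-0.0474056   0.99869264 -0.01151214 -0.01527057] [-2.18081633  0.61406899 -2.86396137] 0.010011732188502494
grasp in hinge frame [-0.15534449 -0.02853856  0.135103  ] radius 0.20587552525465017 theta 0.48031997017877265
```

Request:
carry_out --series '[[[6,-0.5,-6.2],0],[[6,-0.5,-6.2],0],[[0,0,0],0],[[0,0,0],0],[[0,0,0],0]]'

```text
clock: 10.63
position: [0.5846, 0.1074, 0.257]
ee_rot: [-0.048, 0.999, -0.011, -0.018]
contact_force: [-2.0, 0.6, -2.0]
width: 0.0096
```

```bash
python3 th.py; python3 - <<'E'
from h import *
from rig import manip
t=manip.get_image("top");sc=manip.get_image("scene")
a=t["frame"][165:225,290:340];b=sc["frame"][165:225,225:275]
z=lambda i:cv2.convertScaleAbs(cv2.resize(i,(400,480),interpolation=cv2.INTER_CUBIC),alpha=1.3)
cv2.imwrite("pics/f1.png",np.hstack([z(a),z(b)]))
for th in(.5,.56,.62):
  for n,o in(("top",(290,165)),("scene",(225,165))): print(th,n,[((proj(n,U(r,th,y))[0]-o+.5)*8).round() for r,y in((.13,-.182),(.13,-.195),(.14,-.182))])
E
```

```text
10.6333 [0.58455433 0.10743965 0.25703692] [-0.04762138  0.99863256 -0.01148658 -0.01825577] [-2.0275987   0.59740255 -2.04538136] 0.00958534943047764
grasp in hinge frame [-0.14436664 -0.02859695  0.14673392] radius 0.20584598600530035 theta 0.558030129550545
0.5 top [array([230., 207.]), array([278., 207.]), array([231., 235.])]
0.5 scene [array([171., 248.]), array([131., 253.]), array([167., 222.])]
0.56 top [array([231., 188.]), array([279., 188.]), array([233., 214.])]
0.56 scene [array([172., 237.]), array([131., 242.]), array([168., 209.])]
0.62 top [array([232., 167.]), array([281., 167.]), array([234., 192.])]
0.62 scene [array([173., 227.]), array([132., 231.]), array([168., 198.])]
```

View pics/f1.png

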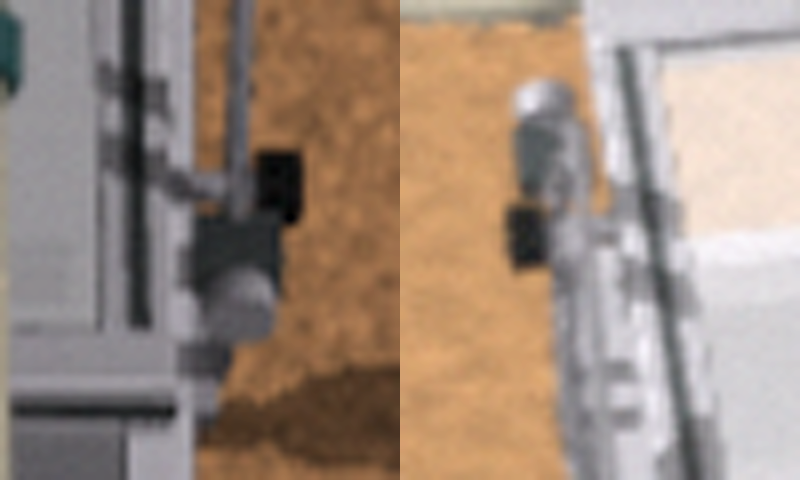

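In the top crop the nut is at (279, 185) against a predicted (279, 188) for 0.56. In the scene crop it is at (130, 236) against (131, 242). The stud sits on the rider's radial line just inside its tip, so both cameras put the hatch at about 0.56–0.59. I'll wait half a second to confirm it stands still, then hand in.

Request:
carry_out --series '[[[0,0,0],0],[[0,0,0],0],[[0,0,0],0],[[0,0,0],0],[[0,0,0],0],[[0,0,0],0]]'

```text
clock: 11.23
position: [0.5839, 0.1074, 0.2564]
ee_rot: [-0.048, 0.999, -0.012, -0.019]
contact_force: [-2.9, 0.4, -2.0]
width: 0.0095
```

```bash
python3 th.py; python3 -c "
from rig import manip
import numpy as np
s=manip.get_state();print(np.abs(s['qd']).max())
if s['width']>.008 and np.abs(s['qd']).max()<.02: print(manip.sign_off())"
```

```text
11.2333 [0.58388964 0.10743582 0.2564134 ] [-0.04757853  0.9986285  -0.01152286 -0.018564  ] [-2.90989678  0.41482578 -1.97960075] 0.009507236974397818
grasp in hinge frame [-0.14501915 -0.02860577  0.14611011] radius 0.2058609147833981 theta 0.5536454923899075
0.0009355687530636998
the job is handed in; nothing more can be done
None
```

I pushed the slide bolt back to its open stop, then lifted the hatch by its handle to the index rider, and handed the job in at 11.2 s with the gripper still holding it. No verdict was reported.

- **Bolt:** the knob moved about 24.5 mm in both camera views. It then stayed at the same hard stop at 22 N and again at 40 N, well above the 13 N ridge. I take that as fully back, but I inferred it from the stop; I did not read the bolt position directly or re-check it after the lift.
- **Hatch angle:** arm kinematics give 0.554 rad, and the rider fitted from three views is 0.561 ± 0.01 rad. The grip radius is 0.2059 m against 0.2057 m expected. My last images put the stud at about 0.565 (top) and 0.59 (scene), a small disagreement that is still inside the 0.06 rad tolerance.
- **Holding still:** joint speeds were under 0.001 rad/s at hand-in. Over the last 0.6 s of zero-shift moves the hatch sank about 0.004 rad.
- **Grip:** the fingers read 9.5 mm on the 12 mm sleeve, even after I regripped 6 mm lower. They carried the hatch without slipping, with about 3.5 N at the wrist.
- **Other objects:** I did not touch the rider, carton, bottle or wrench. I took no final measurement of where they stand.

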